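Stand the pendulum gauge in the rocking cradle and hold it at the index

ROBOT

A 6-joint arm with a two-finger parallel gripper is mounted at the origin on the work surface. World frame = base frame: x ahead of the robot, y to its left, z up, the work surface at z = 0. Lengths are in mm, angles in rad, forces in N, time in s.
With the tool pointing down it reaches from about 300 to 775 mm from the base axis. Payload 14.6 kg.
Tool frame: the origin (TCP) lies at the very end of the fingers, on their centre line; the grasp point (between the pads) lies 19 mm behind it; z points along the fingers, y is the line along which they close (so a half turn about z gives the same grasp; the last joint's range is limited). The gripper opens to 94 mm and grips with 3 to 60 N. Pads are 16 mm wide; open, the fingers measure 119 mm over their backs; the gripper's body (75 mm by 177 mm) begins 78 mm behind the grasp point.
Start: joints at [-1.352, 0.3, 1.521, -0, 1.321, -0.067], TCP at [155.052, -527.682, 175.146] pointing down, gripper open.
Joint ranges: [-3.03, 3.03], [-0.79, 2.21], [0.23, 2.52], [-1.04, 4.18], [0, 3.07], [-2.55, 2.55]. Speed limits (rad/s): [2.22, 2.22, 2.57, 3.14, 3.14, 3.14].

INTERFACE

Orientations are given as [roll, pitch, yaw] about the fixed x, y, z axes, in that order (R = Rz(yaw) Ry(pitch) Rx(roll)).
In Python, from cell import manip, camera, get_calibration gives the robot as it stands. The module is installed in compiled form; this text tells all that it offers.
- The arm moves only by the tool jog_arm, never from a script. Its argument "plan" is one flat list of numbers, 6 for each row, row after row: the shift along the world's x, y, z in m, then the turn, a rotation vector about the world's x, y, z in degrees. A call has 1 to 20 rows; each row is the pose to reach, as a shift and turn from the pose commanded when the call began; what a row does not reach only later rows make up. A row lasts 1/10 s, in which the tool goes at most 50 mm and 8.59 degrees, less where a joint would pass 70% of its speed; a pose out of reach is approached as far as the arm can. A call with a gripper value outside its range is refused whole. "claw" is the finger opening in m, from 0 to 0.094, set as the call begins (left out, the last holds). The fingers move at their own pace and stop on an object; "force" is the grip in N (left out, the last holds). Time passes only in rows, so rows that repeat a pose let the fingers close. It gives the time, the measured TCP pose, the force, the opening and the grip force at its end, in the units of the state.
- manip.read_state(): the state, without advancing time (a new reading comes with each control period).
- camera(name): name is "scene" or "top"; returns (picture, depth): 400x640x3 uint8, red, green, blue; 400x640 float32, mm along the optical axis (not along the pixel's ray), 0 where there is no reading.
- get_calibration(name): a dict with "fx", "fy", "cx", "cy" (pixels), "origin" and "attitude" of the camera in the world. Camera axes: x right, y down, z forward; pixel columns grow to the right and rows downward; lengths in mm; the calibration is good to about 2 mm. A picture is of the moment at which its call begins. get_calibration takes no time and is no camera call.
- manip.sign_off(): hands the job in; it is judged then, once.
The state is a dict: "clock": time; "joints": joint angles; "qd": joint speeds; "effort": joint torques, N m; "eef_pos": TCP position; "eef_rot": TCP orientation; "wrist_force": force on the tool from outside, world axes, zero at the start; "moment": the same for the moment, N m; "finger_gap": finger opening in mm; "finger_force": force on a finger pad.
Only numpy, scipy, OpenCV 4.12 (cv2) and the standard library are available. Lean on these libraries where they do the work, as an engineer would, in place of code of your own. Each camera call takes 0.05 s, during which the arm holds its last target. There are 200 camera calls.

TASK

Lift the pendulum angle gauge out of its parking rest, stand it fully home on its foot in the slot of the rocking cradle on the stud block (either way round) and let go of it. Then rock the cradle by pressing down on one of its end pads with the fingers until the gauge's swinging pointer settles over its index tab, and finish while still holding the cradle pressed there, since it springs back if let go. Do not knock the bolt stand, the height gauge or the brass weight.

Things in the scene. Friction and masses are not known exactly. Their poses are not given: they have to be found in the camera images.
- rest: Low black steel parking rest, fixed; base plate 75 x 170 x 10 mm with one slot along its y axis that holds the gauge upright at the start. Origin at the centre of its underside; slot floor 10 mm above; slot 15 mm wide, walls about 21 mm above the floor, with flared lips.
- gauge: Pendulum angle gauge, about 0.3 kg: a flat frame 12 mm thick (its x axis) standing on edge, 144 mm tall. Steel foot bar 110 mm long (y), 22 mm tall; aluminium frame 88 mm wide up to z = 114 mm with a white dial on both faces; grip tab on top. Origin at the centre of the foot's underside, z up. A black pointer hangs from a pivot at z = 100 mm (axis x); it works the same either way round.
- pointer (a joint): Angle (rad) of the free-swinging pointer about the gauge's x axis, relative to the gauge; 0 points at the middle of the foot, positive towards the gauge's +y side. It hangs plumb, so lowering the gauge's +y side makes it grow. Swings to rest in about 1.5 s.
- pointer_tip (a point): Tip of the pointer, 66 mm below the pivot.
- index (a joint): Angle (rad) of the index tab about the same axis with the same zero and sign; it was set beforehand between 0.17 and 0.32 and stays where it is. On the mark means pointer equals index.
- index_tip (a point): Middle of the upper edge of the index tab, a small black tab 7 mm wide on the dial, 66 mm from the pivot, just beneath the pointer's arc (towards the gauge's +y side).
- cradle: Steel rocking cradle, a beam 344 mm long (y) on a fixed stud block. Origin on the rocking axis (its level x axis, 84 mm above the worktop), midway along; the beam's top is 10 mm above it. It rocks up to 0.42 rad either way, sprung to near level at about 3 N m per rad (2 to 7 N on an end pad); a round weight under its +y arm makes that end rest 0.02 to 0.1 rad low.
- slot (a point): Centre of the floor of the cradle's slot (10 mm above the cradle's origin; axes as the cradle's). The slot runs along y, 124 mm long between end stops, 14 mm wide, with flared lips 21 mm above its floor. Seated, the gauge's origin is at this point and its x axis is along the cradle's x, either way round.
- pad_a (a point): Middle of the top of the flat end pad (46 x 44 mm) at the cradle's +y end, 150 mm from the rocking axis.
- pad_b (a point): The same at the cradle's -y end.
- bolt_stand: Bystander: black steel stand 55 x 200 mm with five upright cylinder head bolts, 150 mm tall, 2.5 kg. Origin at the centre of the underside.
- height_gauge: Bystander: blue height gauge base 75 x 110 x 38 mm with a steel column, 238 mm tall, 1.8 kg. Origin at the centre of the underside.
- brass_weight: Bystander: squat brass reference weight, diameter 52 mm, 47 mm tall, 0.5 kg. Origin at the centre of the underside.
- tab (a point): Middle of the gauge's flat grip tab, 36 mm wide (y), 12 mm thick (x), from z = 114 to 144 mm, this point at z = 129 mm; pinch it across x.
There are look-alikes about, which are no part of the job. Of the things that look like the gauge, the middle-sized one is meant.

How it is judged (in metres and radians):
On the way:
1. the gauge stands home in the cradle's slot and is let go (z of gauge in the frame of slot between -0.005 and 0.005 m and x of gauge in the frame of slot between -0.008 and 0.008 m and y of gauge in the frame of slot between -0.012 and 0.012 m and angle between the x axis of gauge and the x axis of cradle, either way round below 0.22 rad and angle between the z axis of gauge and the z axis of cradle, either way round below 0.22 rad and contact force between the fingers and gauge below 0.1 N), for 0.3 s.
At the end, for the whole second after the job is handed in: The gauge stands in the cradle's slot (foot within 5 mm of the floor, upright on the cradle within 0.22 rad), untouched by the fingers; the pointer's tip is within 3.5 mm of the middle of the index tab and still (under 0.15 rad/s), while the fingers press the cradle with more than 0.7 N (all of step 1 and distance between pointer_tip and index_tip below 0.0035 m and velocity of joint pointer between -0.15 and 0.15 rad/s and contact force between the fingers and cradle above 0.7 N); the arm keeps its last pose, push and grip.
It fails at once if bolt_stand pushed more than 20 mm or tipped (distance of bolt_stand from where it was at the start of the episode above 0.02 m or angle between bolt_stand's own z axis and vertical above 0.3 rad).
It fails at once if height_gauge pushed more than 20 mm or tipped (distance of height_gauge from where it was at the start of the episode above 0.02 m or angle between height_gauge's own z axis and vertical above 0.3 rad).
It fails at once if brass_weight pushed more than 20 mm or tipped (distance of brass_weight from where it was at the start of the episode above 0.02 m or angle between brass_weight's own z axis and vertical above 0.3 rad).
It also fails if it takes over 61 s, if anything falls off the work surface, if the arm or the gripper's body presses on something with over 40 N, if the wrist force passes 120 N, or if a joint passes its speed limit or range.

## Working session

There is one attempt and no reset: what is moved stays moved. The work goes in short steps, Python scripts to look and compute and a tool call to move; the robot and the scene stay as the last step left them, time stands still between calls to the robot, and variables do not carry over. Pictures are saved under pics/ and viewed, at most 10 in all, crops included, and the job is handed in when it is done.

Besides the shell and the picture viewer there is one more tool, called after "Emit:" in YAML: its name, and indented under it one key for each argument. jog_arm: Moves the arm, as the interface text tells. Its arguments: {"type":"object","properties":{"plan":{"type":"array"},"claw":{"type":"number"},"force":{"type":"number"}},"required":["plan"]}

```bash
mkdir -p pics; cat > h.py <<'E'
import numpy as np, cv2
from cell import manip, camera, get_calibration
def snap(n,f):
    p,d=camera(n); cv2.imwrite(f'pics/{f}.png',p[:,:,::-1]); np.savez(f'pics/{f}.npz',p=p,d=d); return p,d
def cloud(n,d):
    c=get_calibration(n); v,u=np.mgrid[0:400,0:640]
    P=np.stack([(u-c['cx'])/c['fx']*d,(v-c['cy'])/c['fy']*d,d],-1).astype(float)
    A=np.array(c['attitude'],float)
    if A.shape!=(3,3):
        from scipy.spatial.transform import Rotation as R
        A=R.from_euler('xyz',A).as_matrix()
    return P@A.T+np.array(c['origin'])
E
python3 - <<'E'
from h import *
for n in('scene','top'):
    print(get_calibration(n)); p,d=snap(n,n+'0'); X=cloud(n,d); print(X[200,320],X[350,100])
print(manip.read_state())
E
```

```text
{'fx': 418.2510572738539, 'fy': 418.2510572738539, 'cx': 318.4540296495251, 'cy': 198.61335602863812, 'origin': array([1092.69646948,  676.80279444,  671.80377743]), 'attitude': array([-2.14465469, -0.02125863,  2.48556075])}
[502.02280939 -62.23606053  56.10486197] [1104.51179163 -680.28314833 -752.43142481]
{'fx': 387.7042364546491, 'fy': 387.7042364546491, 'cx': 319.9220363144422, 'cy': 201.44618615302176, 'origin': array([472.42522777,  19.97261131, 961.14659835]), 'attitude': array([-3.02673546,  0.02175144, -1.59311635])}
[5.87401287e+02 3.81257030e+01 1.18842818e-02] [235.93705029 576.99561212   2.55231131]
{'clock': 0.1, 'joints': array([-1.35164037e+00,  3.00410184e-01,  1.52152624e+00, -1.02674178e-05,
        1.32069535e+00, -6.66000099e-02]), 'qd': array([ 3.70470170e-05, -1.54574686e-03, -1.64469820e-03,  5.06267072e-04,
        1.18511090e-04,  7.80292114e-04]), 'effort': array([ 1.63886365e-03, -5.32636642e+01, -3.53280473e+01,  7.09598651e-02,
        2.34492804e-02, -6.31534726e-05]), 'eef_pos': array([ 154.97114852, -527.43491571,  174.64295951]), 'eef_rot': array([-3.14055518e+00, -5.92309075e-05,  2.85758481e-01]), 'wrist_force': array([-0.89547886, -0.05504013, -0.37979252]), 'moment': array([ 0.048097  , -0.01357607, -0.01375548]), 'finger_force': 0.0, 'finger_gap': 94.21290955169235}
```

View pics/scene0.png

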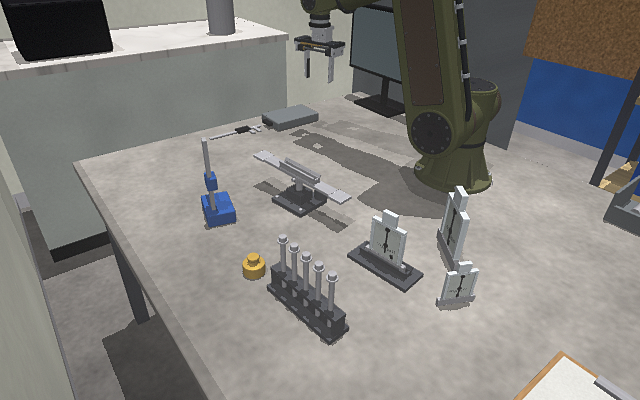

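View pics/top0.png

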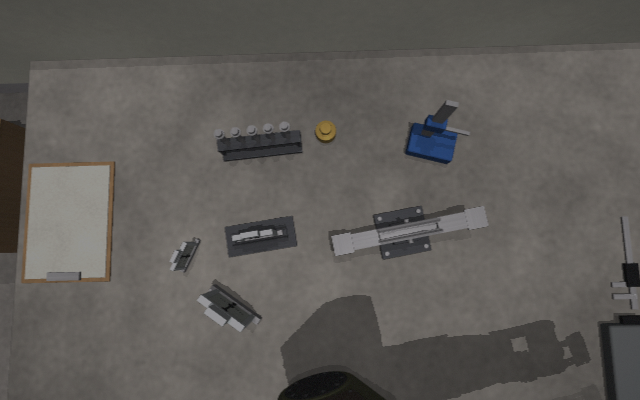

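The scene picture shows the gauge standing in its rest at about (388,240), between the look-alikes at (455,225) and (458,285). The cradle is at (300,178). In the top view the gauge is at (259,235), the cradle runs from (343,244) to (476,217), and its slot is near (409,231).

```bash
python3 - <<'E'
from h import *
def rect(Q):
    (c,s,a)=cv2.minAreaRect(Q[:,:2].astype(np.float32)); b=cv2.boxPoints((c,s,a)); e=[b[1]-b[0],b[2]-b[1]]; e=max(e,key=np.linalg.norm); 
    return np.round(c,1),np.round(s,1),round(np.degrees(np.arctan2(e[1],e[0])),1)
for n,g,k in(('top',(210,262,220,302),(195,265,322,495)),('scene',(200,295,340,428),(145,220,248,358))):
    d=np.load(f'pics/{n}0.npz')['d']; X=cloud(n,d)
    G=X[g[0]:g[1],g[2]:g[3]].reshape(-1,3); K=X[k[0]:k[1],k[2]:k[3]].reshape(-1,3)
    G=G[(G[:,2]<200)&(G[:,2]>-20)];K=K[(K[:,2]<200)&(K[:,2]>-20)]
    for nm,Q,r in(('tab',G,(120,160)),('gframe',G,(60,160)),('restbase',G,(5,40)),('beam',K,(70,108)),('lips',K,(106,150)),('block',K,(5,40))):
        q=Q[(Q[:,2]>r[0])&(Q[:,2]<r[1])]
        if len(q)>4: print(n,nm,len(q),rect(q),q.mean(0).round(1),q[:,2].max().round(1))
    if n=='top':
        for u,v in((343,244),(476,217),(364,239),(450,222)): print((u,v),np.median(X[v-3:v+4,u-3:u+4].reshape(-1,3),0).round(1))
p=np.load('pics/scene0.npz')['p'][200:295,340:428]
cv2.imwrite('pics/c.png',cv2.resize(p[:,:,::-1],None,fx=6,fy=6,interpolation=cv2.INTER_CUBIC))
E
```

```text
top tab 247 (array([501. , 186.2]), array([12. , 88.2]), np.float32(-81.8)) [501.1 183.4 138.8] 159.0
top gframe 281 (array([501. , 186.1]), array([12. , 88.5]), np.float32(-81.8)) [501.2 180.9 132.7] 159.0
top restbase 1870 (array([502.8, 187.4]), array([202. , 125.4]), np.float32(88.8)) [499.6 183.6  15.7] 37.0
top beam 2242 (array([ 503.1, -158.3]), array([ 52.9, 343.8]), np.float32(-81.4)) [ 502.6 -158.2   95.4] 108.0
top lips 551 (array([ 502.6, -157.4]), array([ 32.3, 135.5]), np.float32(-80.3)) [ 503.  -159.7  113.5] 122.3
top block 1408 (array([ 509.6, -176.6]), array([422.9, 168.9]), np.float32(88.8)) [ 502.4 -156.2   14.7] 39.6
(343, 244) [476.5 -12.7  89.3]
(476, 217) [ 528.9 -306.9  101.2]
(364, 239) [486.6 -59.8  91.1]
(450, 222) [ 519.6 -249.8   98.7]
scene tab 346 (array([503.9, 184.7]), array([15.5, 89.8]), np.float32(-81.0)) [504.9 188.2 135.8] 155.5
scene gframe 1106 (array([496.5, 117.8]), array([226.,  33.]), np.float32(84.9)) [503.8 184.4 103.9] 155.5
scene restbase 1542 (array([502.5, 187. ]), array([ 77.5, 172. ]), np.float32(-82.0)) [512.2 199.6  17.1] 40.0
scene beam 1160 (array([ 505.8, -159. ]), array([ 52.1, 348. ]), np.float32(-80.1)) [ 505.3 -134.2   93.5] 108.0
scene lips 275 (array([ 504.3, -159.4]), array([ 34.6, 139.5]), np.float32(-79.6)) [ 502.8 -160.6  111.9] 119.2
scene block 735 (array([ 415. , -212.6]), array([273.9, 310.1]), np.float32(-7.0)) [ 522.3 -141.1   17.1] 39.9
```

View pics/c.png

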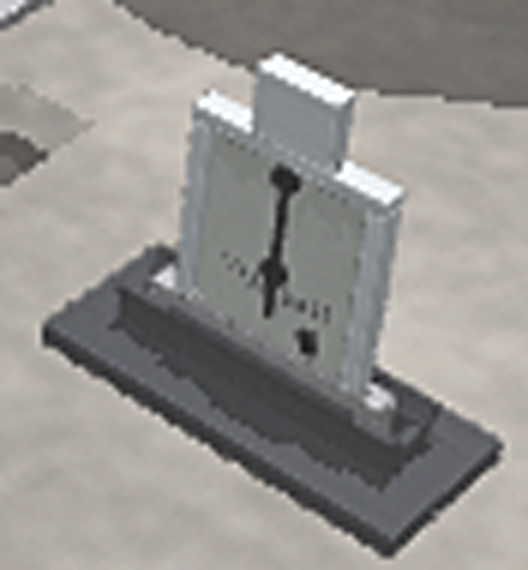

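The dial crop shows the pointer hanging plumb and the index tab at (309,342), towards world +y. So the gauge's +y is world +y, and so is the cradle's, because that end sits about 0.04 rad low. The pad to press is therefore pad_a, near (476,-13). First I move above the gauge.

Emit:
jog_arm:
  plan: [0.347, 0.713, 0.06, 0, 0, 81.8, 0.347, 0.713, 0.06, 0, 0, 81.8, 0.347, 0.713, 0.06, 0, 0, 81.8, 0.347, 0.713, 0.06, 0, 0, 81.8, 0.347, 0.713, 0.06, 0, 0, 81.8, 0.347, 0.713, 0.06, 0, 0, 81.8, 0.347, 0.713, 0.06, 0, 0, 81.8, 0.347, 0.713, 0.06, 0, 0, 81.8, 0.347, 0.713, 0.06, 0, 0, 81.8, 0.347, 0.713, 0.06, 0, 0, 81.8, 0.347, 0.713, 0.06, 0, 0, 81.8, 0.347, 0.713, 0.06, 0, 0, 81.8, 0.347, 0.713, 0.06, 0, 0, 81.8, 0.347, 0.713, 0.06, 0, 0, 81.8, 0.347, 0.713, 0.06, 0, 0, 81.8, 0.347, 0.713, 0.06, 0, 0, 81.8, 0.347, 0.713, 0.06, 0, 0, 81.8, 0.347, 0.713, 0.06, 0, 0, 81.8, 0.347, 0.713, 0.06, 0, 0, 81.8, 0.347, 0.713, 0.06, 0, 0, 81.8]
  claw: 0.05

```text
clock: 2.1
eef_pos: [501.9, 184.3, 235.4]
eef_rot: [3.141, 0.0, 1.712]
wrist_force: [-0.5, 0.2, 0.3]
finger_gap: 49.8
finger_force: 0.0
```

Emit:
jog_arm:
  plan: [0, 0, -0.04, 0, 0, 0, 0, 0, -0.08, 0, 0, 0, 0, 0, -0.1, 0, 0, 0, 0, 0, -0.109, 0, 0, 0, 0, 0, -0.109, 0, 0, 0, 0, 0, -0.109, 0, 0, 0]

```text
clock: 2.7
eef_pos: [502.7, 185.2, 127.5]
eef_rot: [3.14, -0.0, 1.713]
wrist_force: [0.1, -0.4, 0.2]
finger_gap: 49.7
finger_force: 0.0
```

Emit:
jog_arm:
  plan: [0, 0, 0, 0, 0, 0, 0, 0, 0, 0, 0, 0, 0, 0, 0, 0, 0, 0, 0, 0, 0, 0, 0, 0, 0, 0, 0, 0, 0, 0, 0, 0, 0, 0, 0, 0, 0, 0, 0, 0, 0, 0, 0, 0, 0, 0, 0, 0]
  claw: 0
  force: 25

```text
clock: 3.5
eef_pos: [502.0, 185.3, 126.1]
eef_rot: [-3.141, 0.0, 1.713]
wrist_force: [-0.1, -0.0, 0.8]
finger_gap: 0.4
finger_force: 0.0
```

```bash
python3 - <<'E'
from h import *
p,d=snap('scene','s1'); p2,d2=snap('top','t1')
a=cv2.resize(p[130:310,330:500],None,fx=3,fy=3); b=cv2.resize(p2[180:300,150:320],None,fx=3,fy=3)
b=cv2.copyMakeBorder(b,0,a.shape[0]-b.shape[0],0,0,0)[:, :290*1+0] if False else b
cv2.imwrite('pics/s1c.png',a[:,:,::-1])
print(manip.read_state()['finger_gap'])
E
```

```text
0.6496066750786403
```

View pics/s1c.png

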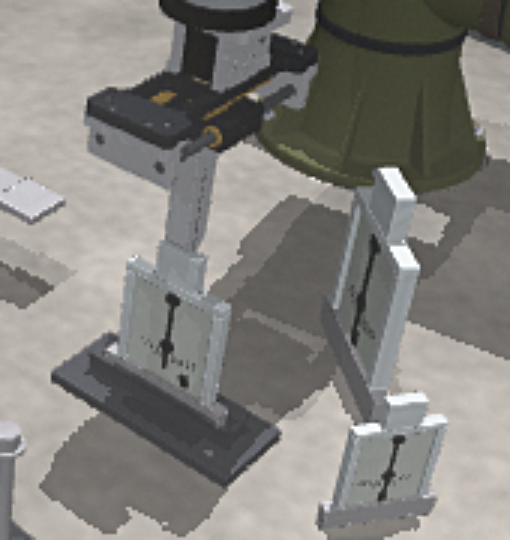

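```bash
python3 - <<'E'
from h import *
d=np.load('pics/s1.npz')['d'];X=cloud('scene',d); p=np.load('pics/s1.npz')['p']
for v in range(185,245,4):
    u=330+182//3; print(v,u,X[v,u].round(0),p[v,u], X[v,u+4].round(0))
E
```

```text
185 390 [515. 185. 229.] [123 123 127] [514. 194. 233.]
189 390 [515. 186. 220.] [123 124 127] [513. 195. 223.]
193 390 [514. 186. 210.] [122 122 125] [512. 196. 214.]
197 390 [513. 187. 200.] [126 125 130] [512. 197. 205.]
201 390 [514. 190. 192.] [129 129 133] [508. 196. 192.]
205 390 [513. 190. 181.] [127 128 132] [506. 195. 181.]
209 390 [512. 191. 171.] [128 129 132] [505. 195. 170.]
213 390 [504. 186. 154.] [128 132 135] [500. 194. 157.]
217 390 [506. 189. 146.] [134 138 142] [507. 201. 154.]
221 390 [508. 192. 138.] [131 135 138] [504. 200. 141.]
225 390 [508. 194. 128.] [140 144 146] [506. 203. 133.]
229 390 [503. 192. 114.] [131 134 133] [506. 205. 123.]
233 390 [500. 191. 101.] [128 131 128] [498. 200. 106.]
237 390 [503. 194.  93.] [137 140 136] [1093.  677.  672.]
241 390 [501. 195.  81.] [134 138 134] [499. 204.  86.]
```

```bash
python3 - <<'E'
from h import *
from scipy.spatial.transform import Rotation as R
c=get_calibration('scene');A=R.from_euler('xyz',c['attitude']).as_matrix()
def pr(x): q=A.T@(np.array(x)-c['origin']); return (c['fx']*q[0]/q[2]+c['cx'],c['fy']*q[1]/q[2]+c['cy'],q[2])
print('now tcp',pr([502,185.3,126.1]),'tabtop',pr([502,185.3,154]),pr([502,185.3,165]))
print('start tcp',pr([155,-527.4,174.6]))
d=np.load('pics/scene0.npz')['d'];X=cloud('scene',d)
Q=X[30:90,290:350].reshape(-1,3); Q=Q[(Q[:,0]<260)&(Q[:,0]>60)&(abs(Q[:,1]+527)<90)]
print(np.percentile(Q[:,2],[0,1,5,50]))
for v in(70,74,76,78,80,82): print(v,X[v,304:336:3].round(0).tolist())
print({k:np.round(v,3) for k,v in manip.read_state().items()})
E
```

```text
now tcp (np.float64(389.0646670236475), np.float64(223.02279932163847), np.float64(927.8056458112193)) tabtop (np.float64(390.50802305513275), np.float64(212.69247510940252), np.float64(912.6628171062105)) (np.float64(391.0903393301873), np.float64(208.5247467151926), np.float64(906.692526218931))
start tcp (np.float64(317.8990592756165), np.float64(87.84976936275186), np.float64(1551.684986198074))
[206.19280564 210.69929715 227.6207863  326.09744712]
70 [[181.0, -580.0, 232.0], [176.0, -568.0, 234.0], [-907.0, -1998.0, -273.0], [-938.0, -2000.0, -279.0], [-972.0, -2005.0, -285.0], [-1026.0, -2035.0, -301.0], [-1022.0, -1990.0, -289.0], [-1055.0, -1993.0, -295.0], [151.0, -477.0, 252.0], [142.0, -471.0, 252.0], [-1169.0, -2014.0, -318.0]]
74 [[174.0, -589.0, 214.0], [171.0, -574.0, 217.0], [-913.0, -2005.0, -308.0], [-942.0, -2004.0, -312.0], [-984.0, -2019.0, -323.0], [-1012.0, -2016.0, -327.0], [-1034.0, -2003.0, -327.0], [-1062.0, -1999.0, -330.0], [149.0, -479.0, 237.0], [145.0, -466.0, 239.0], [-1162.0, -2003.0, -348.0]]
76 [[-856.0, -2008.0, -315.0], [173.0, -572.0, 210.0], [-
[... 939 characters left out ...]
-373.0], [-970.0, -1999.0, -381.0], [-994.0, -1990.0, -382.0], [-1019.0, -1982.0, -385.0], [-1087.0, -2027.0, -408.0], [150.0, -476.0, 209.0], [-1133.0, -2004.0, -410.0], [-1157.0, -1994.0, -412.0]]
{'clock': np.float64(3.6), 'joints': array([0.285, 0.312, 1.623, 0.   , 1.206, 0.142]), 'qd': array([-0.   , -0.001, -0.002,  0.001, -0.002,  0.   ]), 'effort': array([ 1.0000e-03, -5.2244e+01, -3.3644e+01,  7.1000e-02,  6.0000e-03,
       -0.0000e+00]), 'eef_pos': array([502.03 , 185.347, 126.136]), 'eef_rot': array([-3.142, -0.   ,  1.714]), 'wrist_force': array([-0.736,  0.232, -0.885]), 'moment': array([-0.085, -0.071, -0.041]), 'finger_force': np.float64(0.0), 'finger_gap': np.float64(0.65)}
```

The fingers closed above the tab. The depth picture puts their tips about 35–40 mm higher than the reported TCP, both here and at the start. I'll open, go down by that amount and check the tip height in depth before closing.

Emit:
jog_arm:
  plan: [0, 0, 0, 0, 0, 0, 0, 0, 0, 0, 0, 0, 0, 0, 0, 0, 0, 0, 0, 0, 0, 0, 0, 0, 0, 0, -0.015, 0, 0, 0, 0, 0, -0.025, 0, 0, 0, 0, 0, -0.034, 0, 0, 0, 0, 0, -0.034, 0, 0, 0, 0, 0, -0.034, 0, 0, 0]
  claw: 0.05

```text
clock: 4.5
eef_pos: [502.1, 185.3, 92.2]
eef_rot: [-3.141, 0.0, 1.714]
wrist_force: [0.8, 0.4, 0.7]
finger_gap: 50.1
finger_force: 0.0
```

```bash
python3 - <<'E'
from h import *
p,d=snap('scene','s2');X=cloud('scene',d)
Q=X[130:260,340:430].reshape(-1,3); c=np.array([502,185.3]); e=np.array([np.cos(.143),np.sin(.143)])
s=(Q[:,:2]-c)@e; t=(Q[:,:2]-c)@np.array([-e[1],e[0]])
m=(s>28)&(s<46)&(abs(t)<16)&(Q[:,2]>50)
print(m.sum(),np.percentile(Q[m,2],[0,2,5,10]) if m.any() else '')
a=cv2.resize(p[130:310,330:500],None,fx=3,fy=3);cv2.imwrite('pics/s2c.png',a[:,:,::-1])
E
```

```text
583 [126.05754641 133.51332733 138.01555944 146.20744308]
```

View pics/s2c.png

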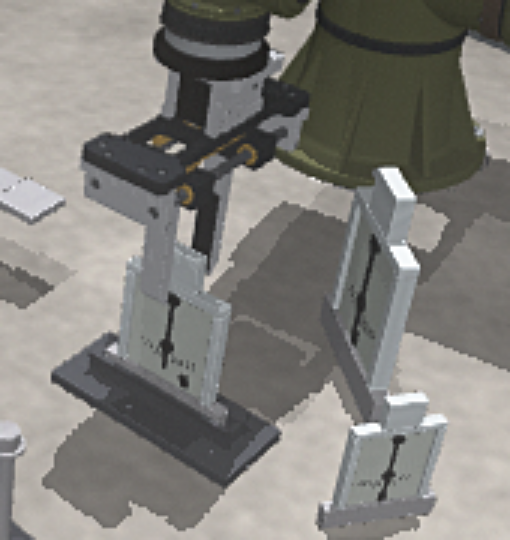

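The picture shows the front finger at crop (155,270) and the rear one at (207,245), straddling the tab. The tips are near z=129, which confirms the offset of about +38 mm. Closing now.

Emit:
jog_arm:
  plan: [0, 0, -0.002, 0, 0, 0, 0, 0, -0.002, 0, 0, 0, 0, 0, -0.002, 0, 0, 0, 0, 0, -0.002, 0, 0, 0, 0, 0, -0.002, 0, 0, 0, 0, 0, -0.002, 0, 0, 0, 0, 0, -0.002, 0, 0, 0]
  claw: 0
  force: 30

```text
clock: 5.25
eef_pos: [502.0, 185.3, 90.2]
eef_rot: [-3.142, 0.0, 1.713]
wrist_force: [-1.5, -0.3, 1.1]
finger_gap: 11.8
finger_force: 30.0
```

Emit:
jog_arm:
  plan: [0, 0, 0.02, 0, 0, 0, 0, 0, 0.05, 0, 0, 0, 0, 0, 0.09, 0, 0, 0, 0, 0, 0.13, 0, 0, 0, 0.001, -0.03, 0.135, 0, 0, 0, 0.001, -0.07, 0.135, 0, 0, 0, 0.001, -0.11, 0.135, 0, 0, 0, 0.001, -0.15, 0.135, 0, 0, 0, 0.001, -0.19, 0.135, 0, 0, 0, 0.001, -0.23, 0.135, -0.5, -0.1, 0.5, 0.001, -0.27, 0.135, -1.3, -0.2, 1, 0.0015, -0.31, 0.135, -2.3, -0.4, 1.8, 0.0015, -0.33, 0.135, -2.3, -0.4, 1.8, 0.0015, -0.341, 0.135, -2.3, -0.4, 1.8, 0.0015, -0.341, 0.135, -2.3, -0.4, 1.8, 0.0015, -0.341, 0.135, -2.3, -0.4, 1.8, 0.0015, -0.341, 0.135, -2.3, -0.4, 1.8, 0.0015, -0.341, 0.135, -2.3, -0.4, 1.8, 0.0015, -0.341, 0.135, -2.3, -0.4, 1.8]

```text
clock: 7.15
eef_pos: [503.7, -155.1, 225.2]
eef_rot: [3.141, 0.041, 1.746]
wrist_force: [0.5, -0.1, -2.5]
finger_gap: 12.0
finger_force: 30.0
```

```bash
python3 - <<'E'
from h import *
s=manip.read_state(); print(s['eef_pos'],s['finger_gap'])
p,d=snap('scene','s3');X=cloud('scene',d)
Q=X[60:230,240:380].reshape(-1,3); Q=Q[np.isfinite(Q).all(1)&(abs(Q[:,1]+158)<180)&(abs(Q[:,0]-503)<80)]
for nm,lo,hi in(('foot',140,160),('frame',180,240),('lips',106,122),('beam',75,108)):
    q=Q[(Q[:,2]>lo)&(Q[:,2]<hi)]
    if len(q)<5: print(nm,len(q)); continue
    print(nm,len(q),q.min(0).round(1),q.max(0).round(1),cv2.minAreaRect(q[:,:2].astype(np.float32)))
cv2.imwrite('pics/s3c.png',cv2.resize(p[60:220,230:390],None,fx=3.6,fy=3.6,interpolation=cv2.INTER_CUBIC)[:,:,::-1])
E
```

```text
[ 503.66464351 -155.1040443   225.22442408] 11.962872218891649
foot 150 [ 488.2 -211.8  143.7] [ 519.  -101.2  160. ] ((508.8333740234375, -155.80270385742188), (14.13640022277832, 112.17987060546875), 14.77256965637207)
frame 552 [ 488.7 -197.6  180. ] [ 518.  -108.3  240. ] ((506.69769287109375, -152.37738037109375), (15.318830490112305, 89.91293334960938), 15.08625602722168)
lips 277 [ 478.1 -226.8  106. ] [529.4 -88.6 119.1] ((503.5150451660156, -157.99472045898438), (34.44612503051758, 135.5409393310547), 10.201539993286133)
beam 1138 [ 453.6 -330.1   75.1] [555.6  15.  107.9] ((505.9356689453125, -158.8111114501953), (51.74226760864258, 346.9569396972656), 9.94975757598877)
```

View pics/s3c.png

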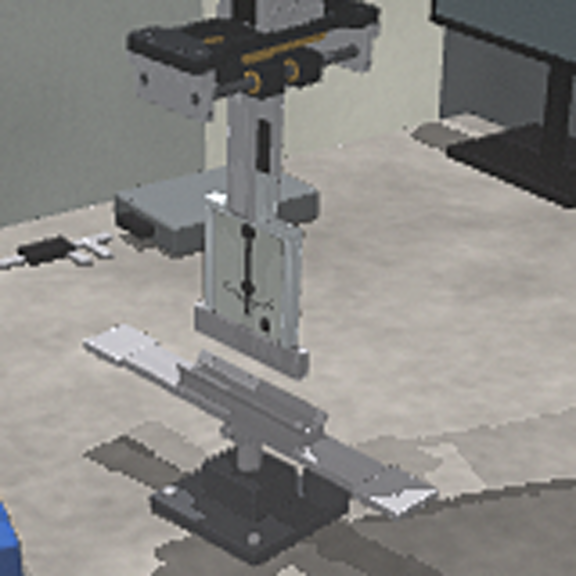

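The gauge hangs above the slot, its foot spanning crop (197,318) to (305,365) and the slot (190,365) to (320,430). I'll check its yaw and centring with a plane fit of the front faces.

```bash
python3 - <<'E'
from h import *
def ransac(Q,n=400,tol=1.5):
    r=np.random.default_rng(0);best=None
    for _ in range(n):
        a,b,c=Q[r.choice(len(Q),3,False)];w=np.cross(b-a,c-a);L=np.linalg.norm(w)
        if L<1e-6: continue
        k=abs((Q-a)@(w/L))<tol
        if best is None or k.sum()>best.sum(): best=k
    I=Q[best];c=I.mean(0);w=np.linalg.svd(I-c)[2][2]; w*=np.sign(w[0]); return c,w,best.sum()
for f,cy,z0,z1 in(('scene0',185.3,45,120),('s3',-156,170,245)):
    d=np.load(f'pics/{f}.npz')['d'];X=cloud('scene',d).reshape(-1,3)
    Q=X[(abs(X[:,0]-503)<25)&(abs(X[:,1]-cy)<42)&(X[:,2]>z0)&(X[:,2]<z1)]
    c,w,k=ransac(Q); print(f,len(Q),k,c.round(1),w.round(3),'yaw',np.degrees(np.arctan2(w[1],w[0])).round(1),'x at y=cy',(c[0]-w[1]/w[0]*(cy-c[1])).round(1))
# foot ends & slot along the cradle axis (s), cross (t)
a=np.radians(99.9);e=np.array([np.cos(a),np.sin(a)]);n=np.array([e[1],-e[0]])
X=cloud('scene',np.load('pics/s3.npz')['d']).reshape(-1,3);R=X[:,:2]-[503.5,-158.8]
s=R@e;t=R@n
for nm,z0,z1,S in(('foot',145,163,70),('frame',170,250,60),('lips',108,121,75),('beam',78,108,190)):
    m=(X[:,2]>z0)&(X[:,2]<z1)&(abs(s)<S)&(abs(t)<30); print(nm,m.sum(),'s',np.percentile(s[m],[0.5,99.5]).round(1),'t',np.percentile(t[m],[2,50,98]).round(1))
E
```

```text
scene0 821 452 [503.7 185.6  79.8] [0.989 0.149 0.006] yaw 8.6 x at y=cy 503.7
s3 596 361 [ 505.8 -156.6  208. ] [ 0.986  0.168 -0.001] yaw 9.7 x at y=cy 505.7
foot 180 s [-52.4  57.7] t [-4.   6.3  8.7]
frame 734 s [-38.9  49.5] t [-3.2  2.9  7.9]
lips 236 s [-66.7  68.5] t [-16.3  -7.9  16.2]
beam 1119 s [-170.4  171.9] t [-19.4  10.2  23.4]
```

Emit:
jog_arm:
  plan: [0, -0.0015, -0.01, 0, 0, 0, 0, -0.0015, -0.02, 0, 0, 0, 0, -0.0015, -0.026, 0, 0, 0, 0, -0.0015, -0.03, 0, 0, 0, 0, -0.0015, -0.034, 0, 0, 0, 0, -0.0015, -0.038, 0, 0, 0, 0, -0.0015, -0.041, 0, 0, 0, 0, -0.0015, -0.044, 0, 0, 0, 0, -0.0015, -0.046, 0, 0, 0, 0, -0.0015, -0.046, 0, 0, 0, 0, -0.0015, -0.046, 0, 0, 0]

```text
clock: 8.3
eef_pos: [503.6, -157.2, 179.2]
eef_rot: [3.141, 0.041, 1.745]
wrist_force: [-0.4, -0.7, -3.7]
finger_gap: 11.7
finger_force: 30.0
```

Emit:
jog_arm:
  plan: [0, 0, -0.002, 0, 0, 0, 0, 0, -0.003, 0, 0, 0, 0, 0, -0.004, 0, 0, 0, 0, 0, -0.005, 0, 0, 0, 0, 0, -0.005, 0, 0, 0, 0, 0, -0.005, 0, 0, 0]

```text
clock: 8.9
eef_pos: [503.6, -157.2, 174.2]
eef_rot: [3.141, 0.041, 1.745]
wrist_force: [0.7, -0.7, -3.8]
finger_gap: 12.1
finger_force: 30.0
```

Emit:
jog_arm:
  plan: [0, 0, -0.0005, 0, 0, 0, 0, 0, -0.001, 0, 0, 0, 0, 0, -0.0015, 0, 0, 0, 0, 0, -0.002, 0, 0, 0, 0, 0, -0.002, 0, 0, 0]

```text
clock: 9.4
eef_pos: [504.0, -157.4, 174.1]
eef_rot: [3.139, 0.042, 1.745]
wrist_force: [-4.8, 2.0, 15.2]
finger_gap: 11.8
finger_force: 30.0
```

Emit:
jog_arm:
  plan: [0, 0, 0.0015, 0, 0, 0, 0, 0, 0.0015, 0, 0, 0, 0, 0, 0.0015, 0, 0, 0, 0, 0, 0.0015, 0, 0, 0, 0, 0, 0.0015, 0, 0, 0]
  claw: 0.04

```text
clock: 9.9
eef_pos: [503.5, -157.2, 173.5]
eef_rot: [3.141, 0.041, 1.745]
wrist_force: [0.6, 0.4, -0.5]
finger_gap: 40.0
finger_force: 0.0
```

Emit:
jog_arm:
  plan: [0, 0, 0.02, 0, 0, 0, 0, 0, 0.05, 0, 0, 0, 0, 0, 0.07, 0, 0, 0, 0, 0.03, 0.08, 0.5, 0, 0, -0.005, 0.07, 0.08, 1, 0.1, 0, -0.015, 0.11, 0.08, 2, 0.3, 0, -0.025, 0.146, 0.08, 2.3, 0.4, 0, -0.025, 0.146, 0.05, 2.3, 0.4, 0, -0.025, 0.146, 0.01, 2.3, 0.4, 0, -0.025, 0.146, -0.03, 2.3, 0.4, 0, -0.025, 0.146, -0.06, 2.3, 0.4, 0, -0.025, 0.146, -0.09, 2.3, 0.4, 0, -0.025, 0.146, -0.1, 2.3, 0.4, 0, -0.025, 0.146, -0.1, 2.3, 0.4, 0, -0.025, 0.146, -0.1, 2.3, 0.4, 0]
  claw: 0
  force: 10

```text
clock: 11.4
eef_pos: [479.3, -11.3, 74.9]
eef_rot: [3.139, 0.0, 1.745]
wrist_force: [0.6, 0.5, -0.1]
finger_gap: 0.8
finger_force: 0.0
```

I closed the fingers while still rising, so I'll check that the gauge is undisturbed and measure the index.

```bash
python3 - <<'E'
from h import *
p,d=snap('scene','s4')
cv2.imwrite('pics/s4c.png',cv2.resize(p[110:220,235:365],None,fx=5,fy=5,interpolation=cv2.INTER_CUBIC)[:,:,::-1])
X=cloud('scene',d).reshape(-1,3)
a=np.radians(99.9);e=np.array([np.cos(a),np.sin(a)]);n=np.array([e[1],-e[0]]);R=X[:,:2]-[503.5,-158.8];s=R@e;t=R@n
for nm,z0,z1,S in(('frame',130,208,60),('tab',212,245,40)):
    m=(X[:,2]>z0)&(X[:,2]<z1)&(abs(s)<S)&(abs(t)<30); print(nm,m.sum(),'s',np.percentile(s[m],[1,99]).round(1),'t',np.percentile(t[m],[2,50,98]).round(1),X[m,2].max())
E
```

```text
frame 603 s [-40.1  47.2] t [-2.2  2.9  7.7] 207.992092386281
tab 142 s [-12.5  24.3] t [-5.3  5.1  7.7] 239.8708241033105
```

View pics/s4c.png

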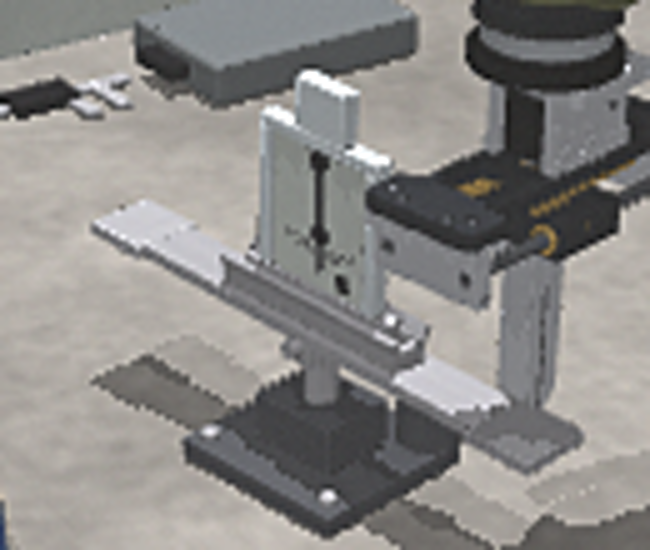

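The gauge stands home (tab top about 239, expected 238), with the finger hanging over pad_a near crop (525,400). The pivot is at crop (319,158), the index at (342,284) and the pointer tip at (319,270).

```bash
cat >> h.py <<'E'
from scipy.spatial.transform import Rotation as R_
def dial(u,v,t=6.0,yaw=9.9,c0=(503.5,-158.8)):
    "pixel -> (s along cradle y, z) on plane at offset t"
    c=get_calibration('scene');A=R_.from_euler('xyz',c['attitude']).as_matrix();o=np.array(c['origin'])
    r=A@np.array([(u-c['cx'])/c['fx'],(v-c['cy'])/c['fy'],1]);a=np.radians(yaw)
    n=np.array([np.cos(a),np.sin(a),0]);q=o+r*((n@(np.array([*c0,0])-o)+t)/(n@r))
    return np.array([(q-[*c0,0])@[-np.sin(a),np.cos(a),0],q[2]])
def cen(p,u,v,w=3,thr=80):
    g=p.astype(float).mean(2)[v-w:v+w+1,u-w:u+w+1]; k=np.clip(np.percentile(g,80)-15-g,0,None); yy,xx=np.mgrid[-w:w+1,-w:w+1]
    return u+(k*xx).sum()/k.sum(),v+(k*yy).sum()/k.sum()
E
python3 - <<'E'
from h import *
for f,pv,ix,c0,yaw in(('s4',(299,142),(303,167),(503.5,-158.8),9.9),('scene0',(387,230),(391,257),(502.2,185.5),8.4),('s3',(299,124),(303,150),(503.5,-158.8),9.9)):
    p=np.load(f'pics/{f}.npz')['p']; g=p.mean(2).astype(int)
    P=cen(p,*pv,2);I=cen(p,*ix,2); a=dial(*P,yaw=yaw,c0=c0);b=dial(*I,yaw=yaw,c0=c0);print(f,P,I,a,b,np.hypot(*(b-a)),'ang',np.arctan2(b[0]-a[0],a[1]-b[1]))
    if f!='scene0': print(g[pv[1]-3:pv[1]+33,pv[0]-5:pv[0]+12])
E
```

```text
s4 (np.float64(298.385007709643), np.float64(142.0482149211244)) (np.float64(302.9095721217468), np.float64(166.53727393030437)) [  5.07747585 194.25707238] [ 21.94563502 126.96041651] 69.37848863268538 ang 0.24559386271594438
[[128 130 109 146 152 151 150 143 168 157  79 125 255 241 188 168 171]
 [128 131 131  84  54 122 152 145 147 137 234 255 255 252 251 238 182]
 [129 133 135  39  37  49  72 139 170 140 152 157 226 255 254 251 251]
 [131 130 137  51  42  41  57 137 106 125 164 135 143 154 219 255 255]
 [129 141 137  73  37  38  54 139 127 128 132 125 160 135 142 155 189]
 [130 138 134 137  50  57 138 135 129 128 130 127 130 120 153 134 150]
 [137 138 141 137  47  78 140 134 129 128 129 128 127 124 175 180 139]
 [138 138 142 145  46  81 138 139 126 129 128 129 126 126 146 165 114]
 [137 136 140 147  50  79 138 138 136 128 127 129 129 132 128  75  66]
 [136 136 139 145  48  80 138 137 137 137 128 139 131 131  68  55  70]
 [137 135 140 146  48  81 136 139 138 137 125 138 140 135  58  48  57]
 [136 134 139 146  49  77 144 138 138 137 133 136 139 135  55  48  52]
 [138 137 141 147  48
[... 3996 characters left out ...]
136 129  94  98 131 140 139 141 142 138 133 132 151 133 136]
 [134 135 135 129 127 127 131 140 110  63 115 138 135 131 156 133 136]
 [128 132 135 128 128 129 130 143  80  36  65 146 136 131 157 130 133]
 [114 119 108 110 123 132 130 143  78  35  43 147 136 133 164 130 128]
 [112 108 109 121 108 112 126 142 105  27  37 146 135 131 137 131 124]
 [115 108 108 111 109 120 129 133 139 129  99 143 135 131 133 132 125]
 [112 107 109 108 106 107 116 128 131 127 114 138 136 135 135 133 125]
 [112 115 108 108 109 108 114 114 109 128 132 125 134 105 138 133 123]
 [109 111 108 107 107 108 115 112 112 115 116 102 134  95 140 137 127]
 [120 106 105 105 109 106 116 105 114 112 112 111 115 103 120 129 115]]
```

The index is about 0.245 rad from plumb. That means lowering the pad by roughly 35 mm, to a reported z of about 16. I press slowly, stopping just short.

Emit:
jog_arm:
  plan: [0, 0, -0.01, 0, 0, 0, 0, 0, -0.018, 0, 0, 0, 0, 0, -0.024, 0, 0, 0, 0, 0, -0.029, 0, 0, 0, 0, 0, -0.033, 0, 0, 0, 0, 0, -0.037, 0, 0, 0, 0, 0, -0.041, 0, 0, 0, 0, 0, -0.045, 0, 0, 0, 0, 0, -0.049, 0, 0, 0, 0, 0, -0.053, 0, 0, 0, 0, 0, -0.056, 0, 0, 0, 0, 0, -0.056, 0, 0, 0, 0, 0, -0.056, 0, 0, 0, 0, 0, -0.056, 0, 0, 0, 0, 0, -0.056, 0, 0, 0, 0, 0, -0.056, 0, 0, 0, 0, 0, -0.056, 0, 0, 0, 0, 0, -0.056, 0, 0, 0, 0, 0, -0.056, 0, 0, 0, 0, 0, -0.056, 0, 0, 0]

```text
clock: 13.45
eef_pos: [478.7, -11.0, 17.7]
eef_rot: [3.141, -0.0, 1.745]
wrist_force: [0.9, -0.6, 6.0]
finger_gap: 0.3
finger_force: 2.5
```

Emit:
jog_arm:
  plan: [0, 0, 0, 0, 0, 0, 0, 0, 0, 0, 0, 0, 0, 0, 0, 0, 0, 0, 0, 0, 0, 0, 0, 0, 0, 0, 0, 0, 0, 0, 0, 0, 0, 0, 0, 0, 0, 0, 0, 0, 0, 0, 0, 0, 0, 0, 0, 0, 0, 0, 0, 0, 0, 0, 0, 0, 0, 0, 0, 0]

```text
clock: 14.45
eef_pos: [478.7, -11.0, 17.7]
eef_rot: [3.141, -0.0, 1.745]
wrist_force: [0.5, -0.2, 4.7]
finger_gap: 0.7
finger_force: 2.5
```

```bash
python3 - <<'E'
from h import *
p,d=snap('scene','s5')
cv2.imwrite('pics/s5c.png',cv2.resize(p[115:195,260:350],None,fx=7,fy=7,interpolation=cv2.INTER_CUBIC)[:,:,::-1])
E
```

```text
(no output)
```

View pics/s5c.png

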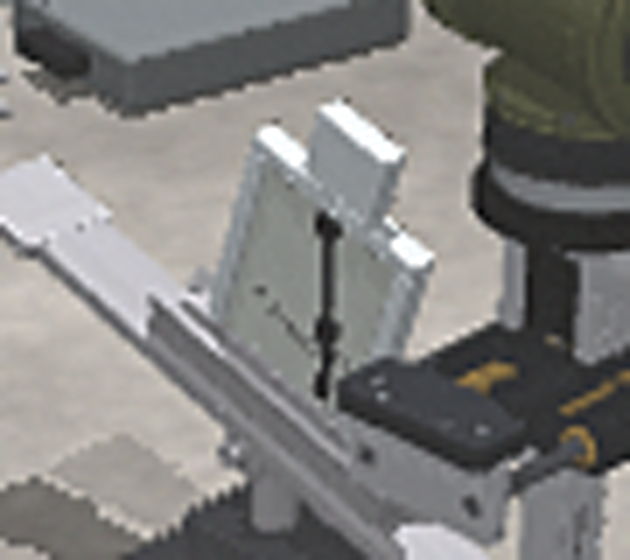

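The pressed picture shows the index tab at crop (321,390), right under the pointer, whose shaft is at x≈326. Now a sub-pixel check.

```bash
python3 - <<'E'
from h import *
p=np.load('pics/s5.npz')['p'];g=p.mean(2).astype(int);print(g[142:178,300:313])
k=np.clip(125-g.astype(float),0,None)
def row(v,a=303,b=309): w=k[v,a:b];return (w*np.arange(a,b)).sum()/w.sum()
print([(v,round(row(v),2)) for v in range(143,176)])
pv=(np.mean([row(v) for v in range(145,149)]),146.5)
for v in(147,155,165,170): print(v,dial(row(v),v))
E
```

```text
[[131 125 129 148 144 145 137 149 146 145 146 146 145]
 [130 130 129 130 136 146 147 134 176 146 143 146 146]
 [137 130 126 129 129 129 151 144 167 150 145 145 148]
 [138 136 129 130 135  79  73 192 153 162 178 144 148]
 [137 137 128 133 137  34  34  69 120 150 148 174 141]
 [138 137 136 132 139  28  38  38  62 158 144 144 130]
 [137 138 140 139 135  78  39  38  53 139 136 143 146]
 [136 136 138 136 132 144  50  55 138 134 131 137 141]
 [136 136 138 139 138 146  49  80 141 131 129 128 115]
 [136 135 136 137 139 146  47  80 137 130 129 130 127]
 [135 135 137 137 138 144  48  78 138 130 126 130 129]
 [137 136 136 137 138 145  46  79 138 133 128 136 129]
 [136 134 138 136 140 144  48  81 138 140 129 137 128]
 [136 136 139 136 140 143  49  81 147 138 134 137 136]
 [138 137 135 138 137 143  49  78 149 138 136 136 136]
 [139 136 135 136 139 144  48  80 147 138 137 136 135]
 [142 136 137 136 140 144  49  77 146 138 133 136 135]
 [142 140 137 137 140 149  49 108 146 139 136 133 135]
 [108 141 141 140 142  90  38  91 148 138 136 136 132]
 [135  82 144 140 147  39  38  45  92 140 138 136 132]

[... 1259 characters left out ...]
np.float64(306.37)), (158, np.float64(306.39)), (159, np.float64(306.18)), (160, np.float64(305.99)), (161, np.float64(306.21)), (162, np.float64(306.25)), (163, np.float64(305.91)), (164, np.float64(305.8)), (165, np.float64(306.27)), (166, np.float64(306.42)), (167, np.float64(306.15)), (168, np.float64(305.69)), (169, np.float64(306.0)), (170, np.float64(306.07)), (171, np.float64(306.19)), (172, np.float64(307.59)), (173, np.float64(306.47)), (174, np.float64(304.55)), (175, np.float64(305.0))]
147 [ 34.42845516 189.83093782]
155 [ 34.67894774 166.52987326]
165 [ 34.54558137 136.47241362]
170 [ 33.91525855 120.88879059]<stdin>:4: RuntimeWarning: invalid value encountered in scalar divide
```

By the pixels, the tab centre has gone about 2 mm past the pointer line (305.5 against 306.35, 2.5 mm/px). I ease the press by about 4 mm.

Emit:
jog_arm:
  plan: [0, 0, 0.001, 0, 0, 0, 0, 0, 0.002, 0, 0, 0, 0, 0, 0.003, 0, 0, 0, 0, 0, 0.004, 0, 0, 0, 0, 0, 0.004, 0, 0, 0, 0, 0, 0.004, 0, 0, 0, 0, 0, 0.004, 0, 0, 0, 0, 0, 0.004, 0, 0, 0, 0, 0, 0.004, 0, 0, 0, 0, 0, 0.004, 0, 0, 0, 0, 0, 0.004, 0, 0, 0, 0, 0, 0.004, 0, 0, 0, 0, 0, 0.004, 0, 0, 0, 0, 0, 0.004, 0, 0, 0, 0, 0, 0.004, 0, 0, 0, 0, 0, 0.004, 0, 0, 0, 0, 0, 0.004, 0, 0, 0, 0, 0, 0.004, 0, 0, 0, 0, 0, 0.004, 0, 0, 0, 0, 0, 0.004, 0, 0, 0]

```text
clock: 16.5
eef_pos: [478.5, -10.8, 21.6]
eef_rot: [3.141, -0.001, 1.745]
wrist_force: [0.5, 5.4, 4.2]
finger_gap: 0.9
finger_force: 2.4
```

```bash
python3 - <<'E'
from h import *
p,d=snap('scene','s6');p=p;g=p.mean(2).astype(int);print(g[143:175,300:312])
f=[]
for _ in range(3): f.append(camera('scene')[0].mean(2))
k=np.clip(120-np.mean(f,0),0,None)
def c(v0,v1,a=302,b=308): w=k[v0:v1,a:b];return (w.sum(0)*np.arange(a,b)).sum()/w.sum(),(w.sum(1)*np.arange(v0,v1)).sum()/w.sum()
print('shaft',c(150,158),'tab',c(167,171),c(168,172)); s=manip.read_state();print(s['eef_pos'],s['wrist_force'])
cv2.imwrite('pics/s6c.png',cv2.resize(p[130:185,275:330],None,fx=10,fy=10,interpolation=cv2.INTER_NEAREST)[:,:,::-1])
E
```

```text
[[129 128 126 130 144 146 148 131 154 146 145 145]
 [137 128 129 131 136 115 152 147 167 161 148 145]
 [139 137 130 134  58  43  77 189 148 141 177 152]
 [139 138 130 138  49  38  38  65 145 144 143 173]
 [137 137 139 134  76  34  40  34 140 143 142 148]
 [135 138 139 140 136  50  39  76 137 131 136 140]
 [138 137 138 138 137  73  53 139 134 129 128 132]
 [135 137 138 140 143  73  52 140 129 127 128 128]
 [134 135 138 137 144  77  52 140 131 129 128 129]
 [135 135 138 137 145  78  51 140 140 130 128 129]
 [137 136 136 137 142  76  53 139 139 128 128 137]
 [137 137 138 140 143  76  52 147 139 135 128 136]
 [135 137 136 137 144  75  51 146 140 136 135 136]
 [138 137 135 138 141  76  52 149 140 136 135 138]
 [137 137 136 137 144  78  51 149 137 138 134 134]
 [140 139 137 139 144  78  53 149 139 136 135 134]
 [141 141 138 141 151  57  58 150 138 135 135 136]
 [141 110 140 144  65  38  40  93 142 138 135 132]
 [108 105 112 147  50  39  41  84 144 137 137 134]
 [135 138 141 147  78  37  37  60 144 137 134 133]
 [137 136 106  83 112  80  37 112 143 136 135 135]
 [135 137 135 139 111  79  77 110 143 136 139 138]
 [136 136 136 131 108  76  77 105 115 142 144 144]
 [136 135 137 141 141  76  77 137  80 149 105  72]
 [135 137 136 141 146  79  79 142 119  74  68  65]
 [136 139 140 143 113  37  86 143 104  63  62  69]
 [130 135 139 143 112  28  50 157  85  46  55  72]
 [113 140 136 163 110  29  41 157  83  46  51  57]
 [119 114 128 143 109  42  34 152 113  38  50  52]
 [159 119 105 120 133 118 129 146 137  53  41  49]
 [149 159 130 109 128 165 137 140 137 126 103  56]
 [ 96 131 162 133 108 109 152 137 134 129 129 128]]
shaft (np.float64(305.6096922885262), np.float64(153.49308583530583)) tab (np.float64(305.37098403717926), np.float64(168.80763790664778)) (np.float64(305.37158093927405), np.float64(169.6358162738689))
[478.45683386 -10.80634926  21.60265581] [0.42565114 4.35449069 3.1549845 ]
```

View pics/s6c.png

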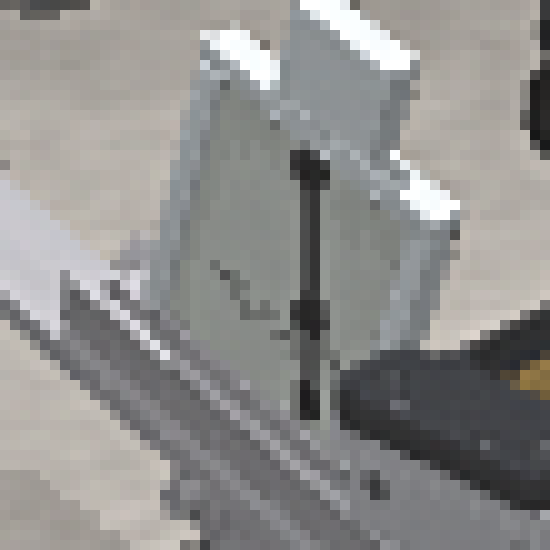

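The tab sits under the pointer, 0.24 px (0.6 mm) low-side, with some parallax still possible. I ease 1.5 mm more to centre it, let it settle and verify.

Emit:
jog_arm:
  plan: [0, 0, 0.0005, 0, 0, 0, 0, 0, 0.001, 0, 0, 0, 0, 0, 0.0015, 0, 0, 0, 0, 0, 0.0015, 0, 0, 0, 0, 0, 0.0015, 0, 0, 0, 0, 0, 0.0015, 0, 0, 0, 0, 0, 0.0015, 0, 0, 0, 0, 0, 0.0015, 0, 0, 0, 0, 0, 0.0015, 0, 0, 0, 0, 0, 0.0015, 0, 0, 0, 0, 0, 0.0015, 0, 0, 0, 0, 0, 0.0015, 0, 0, 0, 0, 0, 0.0015, 0, 0, 0, 0, 0, 0.0015, 0, 0, 0, 0, 0, 0.0015, 0, 0, 0, 0, 0, 0.0015, 0, 0, 0, 0, 0, 0.0015, 0, 0, 0, 0, 0, 0.0015, 0, 0, 0, 0, 0, 0.0015, 0, 0, 0, 0, 0, 0.0015, 0, 0, 0]

```text
clock: 18.7
eef_pos: [478.4, -10.9, 23.0]
eef_rot: [3.141, -0.0, 1.745]
wrist_force: [0.3, 5.8, 2.9]
finger_gap: 0.3
finger_force: 2.4
```

Emit:
jog_arm:
  plan: [0, 0, 0, 0, 0, 0, 0, 0, 0, 0, 0, 0, 0, 0, 0, 0, 0, 0, 0, 0, 0, 0, 0, 0, 0, 0, 0, 0, 0, 0, 0, 0, 0, 0, 0, 0, 0, 0, 0, 0, 0, 0, 0, 0, 0, 0, 0, 0, 0, 0, 0, 0, 0, 0, 0, 0, 0, 0, 0, 0]

```text
clock: 19.7
eef_pos: [478.4, -10.9, 23.1]
eef_rot: [3.141, -0.0, 1.745]
wrist_force: [-0.3, 5.0, 3.1]
finger_gap: 0.7
finger_force: 2.4
```

```bash
python3 - <<'E'
from h import *
f=[]
for _ in range(3): f.append(camera('scene')[0].mean(2))
g=np.mean(f,0);k=np.clip(120-g,0,None)
def c(v0,v1,a=302,b=308): w=k[v0:v1,a:b];return (w.sum(0)*np.arange(a,b)).sum()/w.sum()
print(g[160:173,300:310].astype(int));print('shaft',c(150,158),'tab',c(167,171),c(168,172)); print(manip.read_state()['wrist_force'],np.abs(f[0]-f[2])[145:172,300:307].max())
E
```

```text
[[141 141 142 147  37  37  51 151 139 136]
 [106 142 111 149  31  38  37  92 141 136]
 [100 140 104 116  78  35  39 111 140 137]
 [133 139 135 106 113  52  80 137 140 136]
 [136 136 138 138 112  51 107 108 141 139]
 [135 135 135 132 109  48 108  74 112 146]
 [134 135 138 140 142  49 110 140 109 105]
 [135 136 138 142 148  51 111 149 122  63]
 [137 137 139 144  87  35  90 151  88  56]
 [130 135 139 143  78  33  61 156  84  44]
 [113 138 137 166  77  32  56 155 117  41]
 [119 113 130 144 105  45  49 149  81  37]
 [158 119 104 117 134 118 129 145 136 100]]
shaft 305.3564575645757 tab 305.0711796000734 305.13080645161295
[-0.48827221  6.1327219   2.99622312] 5.666666666666664
```

The pointer tip (305.13) and the tab (305.13) coincide, the pointer is still, and the press force is about 3 N. Handing in.

```bash
python3 -c "
from cell import manip
print(manip.sign_off())"
```

```text
the job is handed in; nothing more can be done
None
```

The job is handed in: the gauge stands home in the cradle slot, let go, and the fingers hold pad_a down with about 3 N. The last pictures show the pointer still and over the index tab; the sign-off returned no verdict.

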